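# Lock the grater's suction foot and set the tub under its drum

### The job

Get the hand-cranked drum grater ready for shredding: with the fingertips, push the lever on its suction foot over past upright until it snaps to the other side, which locks the foot, and slide the round white tub along the counter until it stands under the open end of the drum, about centred below it. Just push: nothing may be lifted or tipped, the grater is to stay where it stands, and the jars and the bottle are to be left alone.

Things in the scene. Friction and masses are not known exactly. Their poses are not given: they have to be found in the camera images.
- grater: Hand-cranked drum grater, white plastic, 320 mm tall, 1.8 kg, loose on a round foot 120 mm across (only friction holds it: over 6 N sideways at the lever may turn it). Origin: centre of the foot's underside, z up. Its -y: where the drum's open end points; +y: crank side; -x: side of the foot with the lever. Foot: dome 60 mm high. Neck 40 x 52 mm. Above 138 mm lies a housing tube 80 mm across, chute on top.
- lever (a joint): Angle of the suction foot's lever, rad. 0: released, leaning 34 degrees (0.6 rad) from upright to the grater's -y (drum mouth) side. 0.6: upright, dead centre. 1.2: locked, leaning 34 degrees to +y (crank side). An over-centre spring drives it from upright to the nearer end: past 0.6 it snaps over by itself. About 2 N square to the lever at the paddle moves it off its stop.
- pivot (a point): Hinge of the lever: 90 mm to the grater's -x from the middle of its foot, 34 mm up. The hinge line is level, along the grater's x axis, so the lever swings in an upright plane along the grater's y. Hub and boss there are up to 15 mm in radius (top 49 mm above the counter).
- paddle (a point): Centre of the lever's grey finger paddle: 36 mm wide along the grater's x, 36 mm along the lever, 10 mm thick; 62 mm from the hinge line, 106 mm to the grater's -x from its middle, free space above. About 85 mm above the counter at either end, 96 mm when upright; the lever's far end is 80 mm from the hinge line. It moves with the lever.
- mouth (a point): Point just outside the drum's open end, level with its underside, where the shreds fall: 140 mm to the grater's -y from the middle of its foot, 145 mm above the counter. The steel drum lies along the grater's y, 66 mm across, axis 178 mm up, mouth at y = -135 mm. The crank arm at the other end (y = 79 mm) points up and to +x.
- tub: Round white plastic tub, open at the top, straight sides, 130 mm across, 60 mm tall, walls 3 mm, about 0.18 kg, loose. Origin: centre of its underside; z up. Centred below the mouth it clears the grater's foot by 15 mm.
- toothpicks: Bystander: small clear jar of toothpicks with a white lid, 44 mm across, 62 mm tall, loose. Origin: centre of its underside.
- sauce: Bystander: amber sauce bottle, 60 mm across, 170 mm tall, loose. Origin: centre of its underside.
- spice: Bystander: spice jar with a steel cap, 48 mm across, 85 mm tall, loose. Origin: centre of its underside.
There are look-alikes about, which are no part of the job. Of the things that look like the tub, take the one that is farthest to the robot's right at the start.

How it is judged:
At the end, for the whole second after the job is handed in: The lever rests at its locked end (joint above 1.05 of 1.2 rad). The tub stands still and upright on the counter, its centre within 40 mm, seen from above, of where the shreds fall from the drum. The grater stands upright, its foot within 25 mm and its drum mouth within 40 mm of where they were (value of joint lever above 1.05 rad and horizontal distance between tub and mouth below 0.04 m and height (world z) of tub below 0.008 m and angle between tub's own z axis and vertical below 0.1 rad and linear speed of each of tub, grater below 0.02 m/s and distance of grater from where it was at the start of the episode below 0.025 m and distance of mouth from where it was at the start of the episode below 0.04 m and angle between grater's own z axis and vertical below 0.05 rad); the robot touches nothing.
It fails at once if the tub is lifted or tipped (height (world z) of tub above 0.01 m or angle between tub's own z axis and vertical above 0.3 rad).
It fails at once if the grater is lifted, tipped or shoved away (height (world z) of grater above 0.01 m or angle between grater's own z axis and vertical above 0.2 rad or distance of grater from where it was at the start of the episode above 0.04 m or distance of mouth from where it was at the start of the episode above 0.06 m).
It fails at once if a jar or the bottle is disturbed (distance of any of toothpicks, sauce, spice from where it was at the start of the episode above 0.02 m).
It also fails if it takes over 59 s, if anything falls off the work surface, if the arm or the gripper's body presses on something with over 40 N, if the wrist force passes 120 N, or if a joint passes its speed limit or range.

### The arm

A 7-joint arm with a two-finger parallel gripper is mounted at the origin on the work surface. World frame = base frame: x ahead of the robot, y to its left, z up, the work surface at z = 0. Lengths are in m, angles in rad, forces in N, time in s.
With the tool pointing down it reaches from about 0.4 to 0.85 m from the base axis. Payload 10.4 kg.
Tool frame: the origin (TCP) lies at the very end of the fingers, on their centre line; the grasp point (between the pads) lies r.grasp_offset behind it (r.grasp_offset is the distance from the TCP to the grasp point, in m); z points along the fingers, y is the direction in which the jaws open and shut (so a half turn about z gives the same grasp; the last joint's range is limited). The gripper opens to 87 mm and grips with 3 to 60 N. Pads are 19 mm wide; open, the fingers measure 117 mm over their backs; the gripper's body (75 mm by 190 mm) begins 51 mm behind the grasp point.
Start: joints at [1.312, 0.332, -0.065, 1.46, 0.022, 1.35, -0.088], TCP at [0.146, -0.608, 0.223] pointing down, gripper open.
Joint ranges: [-2.6, 2.6], [-0.5, 2.12], [-1.47, 1.34], [0.16, 2.42], [-1.27, 4.41], [0.06, 2.06], [-2.6, 2.6]. Speed limits (rad/s): [2.22, 2.22, 2.79, 2.79, 3.14, 3.14, 3.14].

### API

Orientations are given as a unit quaternion [x, y, z, w].
In Python, from bench import read_state, cams, job, r gives the robot as it stands. The module is installed in compiled form; this text tells all that it offers.
- The arm moves only by the tool arm_command, never from a script. Its argument "increments" is a list of rows, each an object of numbers: "gripper": the opening in per cent of the stroke, from 0 (shut) to 100 (fully open); "dx", "dy", "dz": the shift along the tool's x, y, z in m; "spin": the turn about the tool's z in degrees. In form: [{"gripper": .., "dx": .., "dy": .., "dz": .., "spin": ..}, ...]. A call has exactly 8 rows; each row shifts and turns the commanded pose from where the row before left it, along the tool's axes as they then stand; what a row does not reach is not made up. A row lasts 1/8 s, in which the tool goes at most 62.5 mm and 10.7 degrees, less where a joint would pass 70% of its speed; a pose out of reach is approached as far as the arm can. A call with a gripper value outside its range is refused whole. The fingers move at their own pace and stop on an object; "grip_force" is the grip in N (left out, the last holds). Time passes only in rows, so rows that do not move let the fingers close, or fill a call up. It gives the time, the measured TCP pose, the force and the opening at its end, in the units of the state.
- read_state(): the state, without advancing time (a new reading comes with each control period).
- cams.camera(name): name is "scene" or "top" or "wrist"; returns the picture (480x640x3 uint8, red, green, blue); there is no depth.
- cams.camera_info(name): a dict with "K" (3x3 intrinsics, pixels), "k1" (the pictures are not rectified: a ray, as slopes to the right and down, at radius r is drawn at 1 + k1 r^2 times it, then the intrinsics apply), "rvec" (rotation vector, rad) and "tvec" (3), from world to camera coordinates, as OpenCV has them. Camera axes: x right, y down, z forward; pixel columns grow to the right and rows downward; lengths in m; the calibration is good to about 2 mm. A picture is of the moment at which its call begins: read the wrist's pose just before it. camera_info takes no time and is no camera call; for the wrist camera it gives the pose at the moment of the call.
- job.close_job(): hands the job in, once; it reports no verdict.
The state is a dict: "time": time; "joint_positions": joint angles; "joint_vel": joint speeds; "joint_torque": joint torques, N m; "ee_pos": TCP position; "eef_rot": TCP orientation; "ft_force": force on the tool from outside, world axes, zero at the start; "torque": the same for the moment, N m; "width": finger opening in m.
Only numpy, scipy, OpenCV 4.12 (cv2) and the standard library are available. Lean on these libraries where they do the work, as an engineer would, in place of code of your own. Each camera call takes 0.05 s, during which the arm holds its last target.

## Working session

There is one attempt and no reset: what is moved stays moved. The work goes in short steps, Python scripts to look and compute and a tool call to move; the robot and the scene stay as the last step left them, time stands still between calls to the robot, and variables do not carry over. Pictures are saved under pics/ and viewed, and the job is handed in when it is done.

Besides the shell and the picture viewer there is one more tool, called after "Emit:" by a JSON object that holds its "name" and its "arguments", one argument or row to a line. arm_command: Moves the arm, as the interface text tells. Its arguments: {"type":"object","properties":{"increments":{"type":"array","items":{"type":"object","properties":{"gripper":{"type":"number"},"dx":{"type":"number"},"dy":{"type":"number"},"dz":{"type":"number"},"spin":{"type":"number"}}}},"grip_force":{"type":"number"}},"required":["increments"]}

```bash
mkdir -p pics; python3 - <<'E'
from bench import read_state,cams,r
import cv2
s=read_state();print(s, r.grasp_offset)
for n in("scene","top"):
    cv2.imwrite(f"pics/{n}0.png",cams.camera(n)[:,:,::-1]);print(n,cams.camera_info(n))
E
```

```text
{'time': 0.0, 'joint_positions': array([ 1.31238204,  0.33285734, -0.06469593,  1.46092751,  0.02164318,
        1.34985163, -0.08848546]), 'joint_vel': array([-0.00173956, -0.00116165, -0.00061681, -0.00068862,  0.0001761 ,
        0.00045164,  0.00092824]), 'joint_torque': array([-4.06563968e-04, -6.23252392e+01,  2.43330665e-02, -3.89896524e+01,
       -6.13441039e-02,  3.98346945e-02,  1.37747220e-04]), 'ee_pos': array([ 0.14591611, -0.60735457,  0.22176959]), 'eef_rot': array([ 9.93054372e-01,  1.17654415e-01, -1.30552300e-04, -6.60860087e-04]), 'ft_force': array([ 0.01398391,  0.15075633, -0.58727117]), 'torque': array([-0.01374531, -0.0209507 , -0.01381255]), 'width': 0.08683441477107849} 0.0187
scene {'K': array([[453.78521696,   0.        , 310.9503432 ],
       [  0.        , 453.78521696, 243.48960619],
       [  0.        ,   0.        ,   1.        ]]), 'k1': 0.007844398879710519, 'rvec': array([ 0.79361894,  2.66468239, -0.99062873]), 'tvec': array([ 0.4827596 , -0.19980131,  1.17815131])}
top {'K': array([[537.88987675,   0.        , 322.5732418 ],
       [  0.        , 537.88987675, 238.72866558],
       [  0.        ,   0.        ,   1.        ]]), 'k1': -0.021114506455579347, 'rvec': array([ 2.14332721, -2.14151475,  0.15366738]), 'tvec': array([0.0370462 , 0.57150525, 1.0671625 ])}
```

View pics/scene0.png

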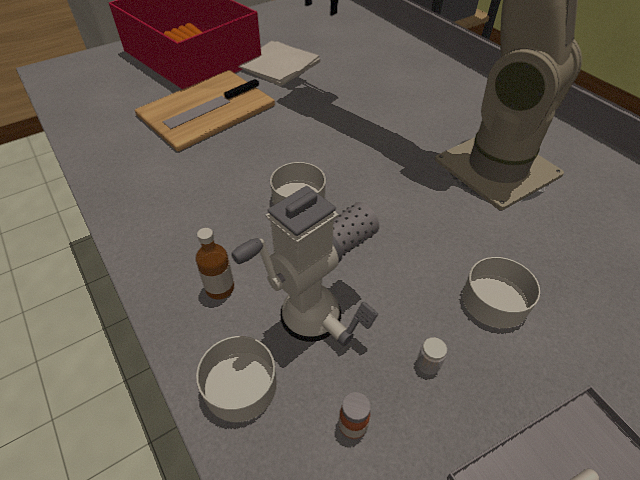

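View pics/top0.png

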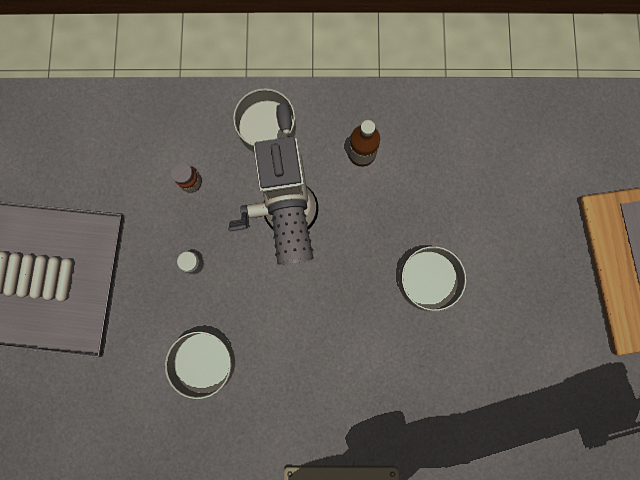

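```bash
cat > h.py <<'E'
import numpy as np,cv2
from bench import cams,read_state
def ray(n,uv,ci=None):
    ci=ci or cams.camera_info(n);K=ci['K']
    p=cv2.undistortPoints(np.array([[uv]],float),K,np.array([ci['k1'],0,0,0,0.]))[0,0]
    R=cv2.Rodrigues(ci['rvec'])[0];t=ci['tvec']
    return -R.T@t, R.T@np.array([p[0],p[1],1])
def pl(n,uv,z=0,ci=None):
    o,d=ray(n,uv,ci);return (o+d*(z-o[2])/d[2])
def tri(a,ua,b,ub):
    o1,d1=ray(a,ua);o2,d2=ray(b,ub)
    s=np.linalg.lstsq(np.c_[d1,-d2],o2-o1,rcond=None)[0]
    p,q=o1+s[0]*d1,o2+s[1]*d2
    return (p+q)/2,np.linalg.norm(p-q)
def proj(n,P,ci=None):
    ci=ci or cams.camera_info(n)
    return cv2.projectPoints(np.array(P,float).reshape(-1,1,3),ci['rvec'],ci['tvec'],ci['K'],np.array([ci['k1'],0,0,0,0.]))[0][:,0]
E
python3 - <<'E'
from h import *
np.set_printoptions(precision=3,suppress=True)
for n,u in dict(tubA=(265,119),tubB=(432,278),tubC=(199,362)).items(): print(n,pl('top',u,.06))
for n,u in dict(toothtop=(188,261)).items(): print(n,pl('top',u,.062))
print('spice',pl('top',(184,173),.085),'sauce',pl('top',(368,127),.17))
print('foot edges',pl('top',(317,209),0.0))
print('drum end',pl('top',(295,263),.178),pl('top',(275,262),.178),pl('top',(313,260),.178), 'drum other',pl('top',(272,208),.178),pl('top',(306,204),.178))
print('hub-ish',pl('top',(250,211),.034),'paddle',pl('top',(238,225),.085))
im=cams.camera('top');c=cv2.resize(im[80:330,160:480],None,fx=2.5,fy=2.4,interpolation=cv2.INTER_CUBIC);cv2.imwrite('pics/topc.png',c[:,:,::-1])
im=cams.camera('scene');c=cv2.resize(im[160:420,190:460],None,fx=2.9,fy=2.3,interpolation=cv2.INTER_CUBIC);cv2.imwrite('pics/scenec.png',c[:,:,::-1])
E
```

```text
tubA [0.823 0.159 0.06 ]
tubB [ 0.489 -0.182  0.06 ]
tubC [0.323 0.28  0.06 ]
toothtop [0.523 0.309 0.062]
spice [0.7   0.318 0.085] sauce [ 0.765 -0.048  0.17 ]
foot edges [0.643 0.05  0.   ]
drum end [0.507 0.086 0.178] [0.509 0.122 0.178] [0.513 0.054 0.178] drum other [0.608 0.129 0.178] [0.615 0.067 0.178]
hub-ish [0.631 0.19  0.034] paddle [0.593 0.206 0.085]
```

View pics/topc.png

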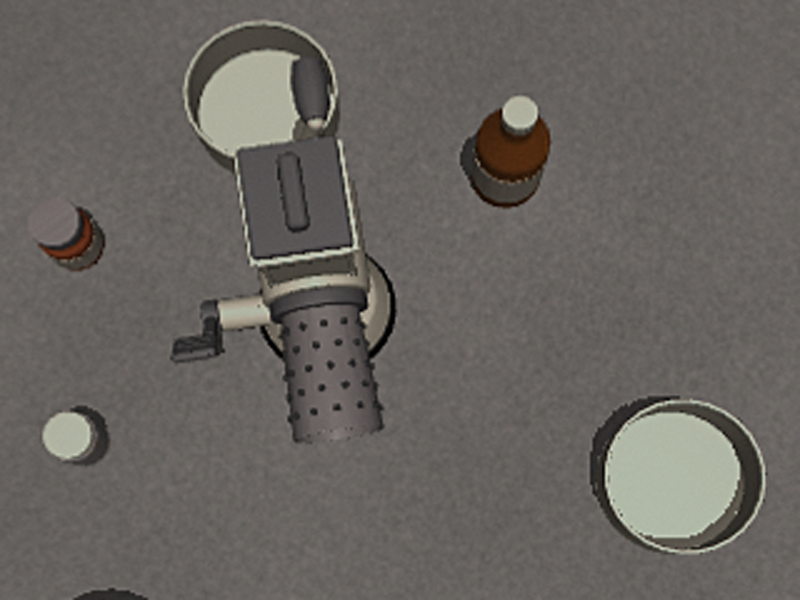

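View pics/scenec.png

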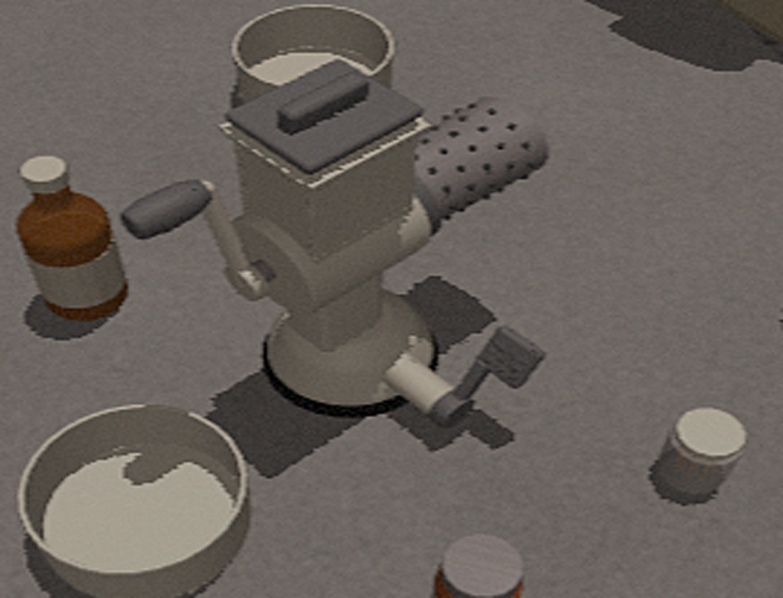

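```bash
cat > fit.py <<'E'
from h import *
from scipy.optimize import least_squares
def T(p,P):
    P=np.array(P,float);c,s=np.cos(p[2]),np.sin(p[2])
    return np.c_[p[0]+c*P[:,0]-s*P[:,1],p[1]+s*P[:,0]+c*P[:,1],P[:,2]]
A=.6
pad=[-.106,-.062*np.sin(A),.034+.062*np.cos(A)]
top=[([-.033,-.135,.178],(278,263)),([.033,-.135,.178],(312.8,259.6)),(pad,(238.5,225))]
sc=[(pad,(366.9,315.2))]
def res(p):
    e=[]
    for n,L in(('top',top),('scene',sc)):
        e.append((proj(n,T(p,[a for a,_ in L]))-np.array([b for _,b in L])).ravel())
    return np.concatenate(e)
f=least_squares(res,[.64,.1,-1.5])
if __name__=='__main__':
    print(f.x,f.fun.round(1),np.degrees(f.x[2]))
    p=f.x
    print('mouth',T(p,[[0,-.14,.145]]),'pivot',T(p,[[-.09,0,.034]]),'paddle',T(p,[pad,[-.106,-pad[1],pad[2]],[-.106,0,.096]]))
    th=np.linspace(0,2*np.pi,60)
    S=[T(p,np.c_[.06*np.cos(th),.06*np.sin(th),0*th]),T(p,np.c_[.033*np.cos(th),0*th-.135,.178+.033*np.sin(th)]),T(p,np.c_[.04*np.cos(th),0*th+.0,.178+.04*np.sin(th)]),T(p,[[-.09,0,.034],[-.106,0,.034],[-.106,-.08*np.sin(A),.034+.08*np.cos(A)]])]
    for i,(x,y) in enumerate([(.823,.159),(.489,-.182),(.323,.28)]):
        for z in(0,.06): S.append(np.c_[x+.065*np.cos(th),y+.065*np.sin(th),0*th+z])
    for (x,y,R,h) in [(.523,.309,.022,.062),(.7,.318,.024,.085),(.765,-.048,.03,.0)]:
        for z in(0,h): S.append(np.c_[x+R*np.cos(th),y+R*np.sin(th),0*th+z])
    for n in('top','scene'):
        im=cv2.resize(cams.camera(n)[:,:,::-1],None,fx=1.25,fy=1.25)
        for s in S: cv2.polylines(im,[(proj(n,s)*1.25).astype(int)],False,(0,255,0),1)
        cv2.imwrite(f'pics/ov_{n}.png',im)
E
python3 fit.py
```

```text
[ 0.6437033   0.1066032  -1.41977405] [-1.1  1.   0.4 -1.  -0.6 -0.2 -0.5 -1.3] -81.34706119652944
mouth [[0.50529681 0.08554036 0.145     ]] pivot [[0.63016291 0.1955788  0.034     ]] paddle [[0.59314636 0.2061298  0.08517081]
 [0.66236509 0.21666358 0.08517081]
 [0.62775573 0.21139669 0.096     ]]
```

View pics/ov_top.png

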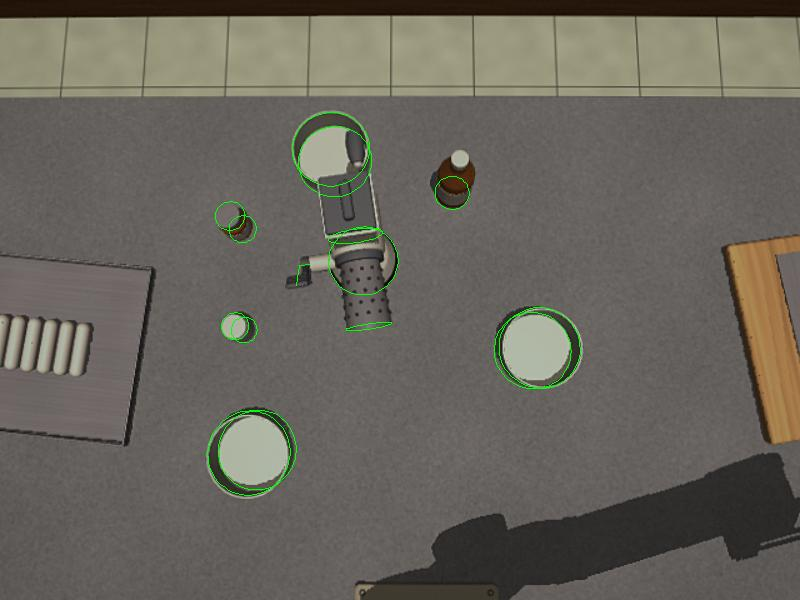

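View pics/ov_scene.png

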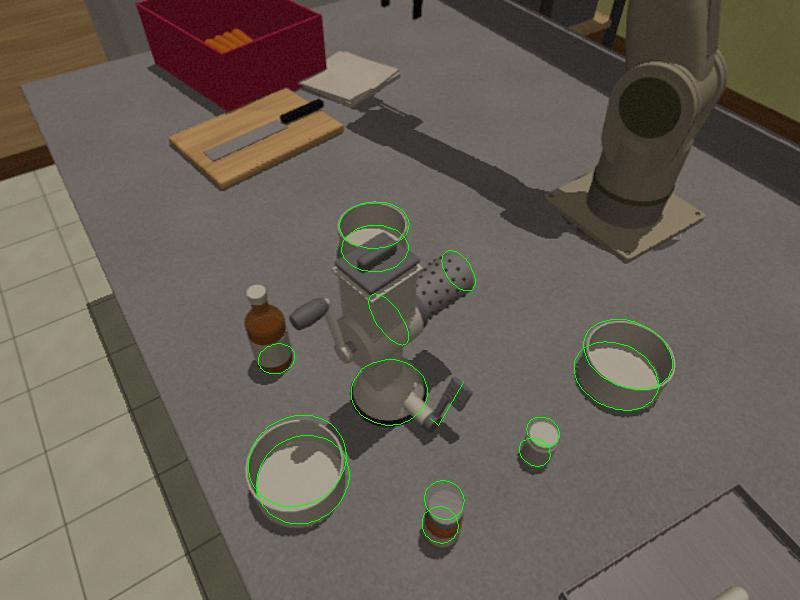

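Look-alikes are the tubs at top pixels (265,119), (432,278) and (199,362). The one at (432,278), world y = -0.18, is farthest to the robot's right, since the other two are at y = +0.16 and +0.28. The overlay and the enlarged crop both confirm it. I'll do the lever first: turn the tool and close the fingers.

Emit:
{"name": "arm_command", "arguments": {
  "increments": [
    {"gripper": 0,"spin": -10.6},
    {"gripper": 0,"spin": -10.6},
    {"gripper": 0,"spin": -10.6},
    {"gripper": 0,"spin": -10.6},
    {"gripper": 0,"spin": -10.6},
    {"gripper": 0,"spin": -10.6},
    {"gripper": 0,"spin": -10.6},
    {"gripper": 0,"spin": -10.6}
  ],
  "grip_force": 10
}}

```text
validation failed for argument at $.in...
```

```bash
cat > mv.py <<'E'
import numpy as np
from bench import read_state
from scipy.spatial.transform import Rotation as R
def go(*targets):
    s=read_state();M=R.from_quat(s['eef_rot']).as_matrix();p=s['ee_pos']
    print('t',s['time'],'p',p.round(4),'heading',np.degrees(np.arctan2(M[1,0],M[0,0])).round(2),'zax',M[:,2].round(3),'w',s['width'].round(4),'F',s['ft_force'].round(1),'q',s['joint_positions'].round(2))
    for t in targets:
        d=np.array(t)-p; print(t,'tool delta',(M.T@d).round(4));p=np.array(t)
E
python3 -c "
from mv import go
go((.44,-.25,.25),(.50,.19,.22),(.5382,.2018,.07),(.6222,.2146,.07))"
```

```text
Traceback (most recent call last):
  File "mv.py", line 6, in go
    print('t',s['time'],'p',p.round(4),'heading',np.degrees(np.arctan2(M[1,0],M[0,0])).round(2),'zax',M[:,2].round(3),'w',s['width'].round(4),'F',s['ft_force'].round(1),'q',s['joint_positions'].round(2))
                                                                                                                          ^^^^^^^^^^^^^^^^
AttributeError: 'float' object has no attribute 'round'
```

Emit:
{"name": "arm_command", "arguments": {
  "increments": [
    {"gripper": 0,"dx": 0,"dy": 0,"dz": 0,"spin": -10.6},
    {"gripper": 0,"dx": 0,"dy": 0,"dz": 0,"spin": -10.6},
    {"gripper": 0,"dx": 0,"dy": 0,"dz": 0,"spin": -10.6},
    {"gripper": 0,"dx": 0,"dy": 0,"dz": 0,"spin": -10.6},
    {"gripper": 0,"dx": 0,"dy": 0,"dz": 0,"spin": -10.6},
    {"gripper": 0,"dx": 0,"dy": 0,"dz": 0,"spin": -10.6},
    {"gripper": 0,"dx": 0,"dy": 0,"dz": 0,"spin": -10.6},
    {"gripper": 0,"dx": 0,"dy": 0,"dz": 0,"spin": -10.6}
  ],
  "grip_force": 10
}}

```text
time: 1.3
ee_pos: [0.146, -0.6077, 0.2225]
eef_rot: [0.652, 0.758, 0.0, -0.0]
ft_force: [-0.1, 0.2, -0.0]
width: 0.0148
```

```bash
sed -i "s/s\['width'\].round(4)/s['width']/" mv.py
python3 -c "
from mv import go
go((.44,-.25,.25),(.50,.19,.22),(.5382,.2018,.07),(.6222,.2146,.07))"
```

```text
t 1.3 p [ 0.146  -0.6077  0.2225] heading 98.66 zax [-0.  0. -1.] w 0.014783157940919353 F [-0.1  0.2 -0. ] q [ 1.47  0.35 -0.26  1.45  0.09  1.36  1.35]
(0.44, -0.25, 0.25) tool delta [ 0.3094  0.3445 -0.0275]
(0.5, 0.19, 0.22) tool delta [0.426  0.1255 0.03  ]
(0.5382, 0.2018, 0.07) tool delta [0.0059 0.0395 0.15  ]
(0.6222, 0.2146, 0.07) tool delta [ 0.     0.085 -0.   ]
```

Emit:
{"name": "arm_command", "arguments": {
  "increments": [
    {"gripper": 0,"dx": 0.038,"dy": 0.043,"dz": -0.0035,"spin": 0},
    {"gripper": 0,"dx": 0.038,"dy": 0.043,"dz": -0.0035,"spin": 0},
    {"gripper": 0,"dx": 0.038,"dy": 0.043,"dz": -0.0035,"spin": 0},
    {"gripper": 0,"dx": 0.038,"dy": 0.043,"dz": -0.0035,"spin": 0},
    {"gripper": 0,"dx": 0.038,"dy": 0.043,"dz": -0.0035,"spin": 0},
    {"gripper": 0,"dx": 0.038,"dy": 0.043,"dz": -0.0035,"spin": 0},
    {"gripper": 0,"dx": 0.038,"dy": 0.043,"dz": -0.0035,"spin": 0},
    {"gripper": 0,"dx": 0.038,"dy": 0.043,"dz": -0.0035,"spin": 0}
  ]
}}

```text
time: 2.3
ee_pos: [0.4434, -0.2557, 0.2509]
eef_rot: [0.654, 0.756, -0.0, 0.0]
ft_force: [0.6, -0.8, 0.5]
width: 0.0009
```

```bash
python3 -c "
from mv import go
go((.50,.19,.22),(.5382,.2018,.07),(.6222,.2146,.07))"
```

```text
t 2.3 p [ 0.4434 -0.2557  0.2509] heading 98.29 zax [ 0.    -0.001 -1.   ] w 0.0009433105662380574 F [ 0.6 -0.8  0.5] q [ 1.    0.11 -0.61  1.69  0.06  1.36  0.53]
(0.5, 0.19, 0.22) tool delta [0.4329 0.1203 0.0306]
(0.5382, 0.2018, 0.07) tool delta [0.0063 0.0395 0.15  ]
(0.6222, 0.2146, 0.07) tool delta [0.0005 0.085  0.    ]
```

Emit:
{"name": "arm_command", "arguments": {
  "increments": [
    {"gripper": 0,"dx": 0.054,"dy": 0.008,"dz": 0,"spin": 0},
    {"gripper": 0,"dx": 0.054,"dy": 0.01,"dz": 0,"spin": 0},
    {"gripper": 0,"dx": 0.054,"dy": 0.014,"dz": 0,"spin": 0},
    {"gripper": 0,"dx": 0.054,"dy": 0.014,"dz": 0,"spin": 0},
    {"gripper": 0,"dx": 0.054,"dy": 0.014,"dz": 0,"spin": 0},
    {"gripper": 0,"dx": 0.054,"dy": 0.02,"dz": 0,"spin": 0},
    {"gripper": 0,"dx": 0.054,"dy": 0.02,"dz": 0.01,"spin": 0},
    {"gripper": 0,"dx": 0.054,"dy": 0.02,"dz": 0.02,"spin": 0}
  ]
}}

```text
time: 3.3
ee_pos: [0.4998, 0.1891, 0.2211]
eef_rot: [0.655, 0.756, 0.001, 0.001]
ft_force: [1.5, -1.0, 0.8]
width: 0.0005
```

```bash
python3 -c "
from mv import go
go((.5382,.2018,.07),(.6222,.2146,.07))"
```

```text
t 3.3 p [0.4998 0.1891 0.2211] heading 98.21 zax [ 0.003 -0.    -1.   ] w 0.0004912052922672373 F [ 1.5 -1.   0.8] q [ 0.44  0.27 -1.02  1.66  0.24  1.34 -0.48]
(0.5382, 0.2018, 0.07) tool delta [0.0072 0.0394 0.1512]
(0.6222, 0.2146, 0.07) tool delta [0.0007 0.085  0.0002]
```

Emit:
{"name": "arm_command", "arguments": {
  "increments": [
    {"gripper": 0,"dx": 0.004,"dy": 0.01,"dz": 0.025,"spin": 0},
    {"gripper": 0,"dx": 0.004,"dy": 0.01,"dz": 0.025,"spin": 0},
    {"gripper": 0,"dx": 0,"dy": 0.01,"dz": 0.025,"spin": 0},
    {"gripper": 0,"dx": 0,"dy": 0.008,"dz": 0.025,"spin": 0},
    {"gripper": 0,"dx": 0,"dy": 0,"dz": 0.025,"spin": 0},
    {"gripper": 0,"dx": 0,"dy": 0,"dz": 0.02,"spin": 0},
    {"gripper": 0,"dx": 0,"dy": 0,"dz": 0.006,"spin": -0.5},
    {"gripper": 0,"dx": 0,"dy": 0,"dz": 0,"spin": 0}
  ]
}}

```text
time: 4.3
ee_pos: [0.5353, 0.2011, 0.0698]
eef_rot: [0.651, 0.759, 0.0, 0.0]
ft_force: [-0.3, 0.1, 0.1]
width: 0.0005
```

```bash
python3 -c "
from mv import go
go((.5382,.2018,.07),(.6222,.2146,.07))
from h import *
im=cams.camera('scene');cv2.imwrite('pics/s1.png',cv2.resize(im[200:400,250:470],None,fx=3,fy=3)[:,:,::-1])
"
```

```text
t 4.3 p [0.5353 0.2011 0.0698] heading 98.82 zax [ 0.  0. -1.] w 0.0004915787008555203 F [-0.3  0.1  0.1] q [ 0.29  0.52 -0.91  1.74  0.45  1.11 -0.61]
(0.5382, 0.2018, 0.07) tool delta [ 0.0002  0.003  -0.0002]
(0.6222, 0.2146, 0.07) tool delta [-0.0002  0.085   0.    ]
```

View pics/s1.png

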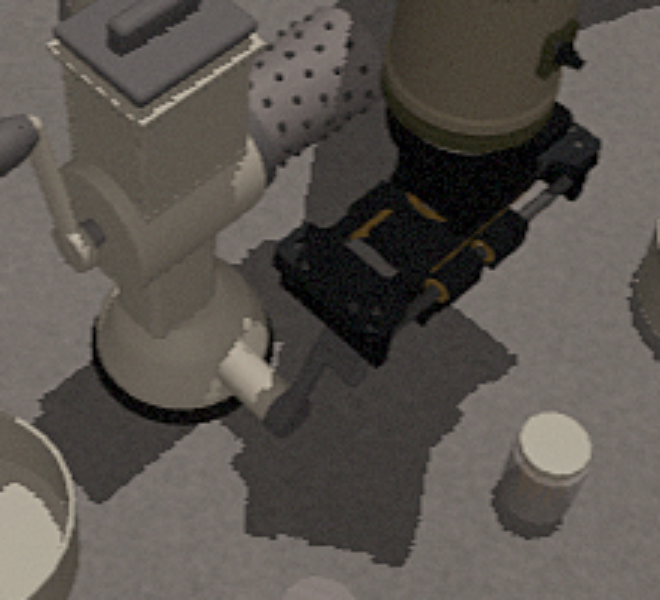

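The gripper stands just in front of the paddle (crop pixel ~(330,350)), clear of the drum and jar. Pushing slowly, watching the force.

Emit:
{"name": "arm_command", "arguments": {
  "increments": [
    {"gripper": 0,"dx": 0,"dy": 0.008,"dz": 0,"spin": 0},
    {"gripper": 0,"dx": 0,"dy": 0.008,"dz": 0,"spin": 0},
    {"gripper": 0,"dx": 0,"dy": 0.007,"dz": 0,"spin": 0},
    {"gripper": 0,"dx": 0,"dy": 0.005,"dz": 0,"spin": 0},
    {"gripper": 0,"dx": 0,"dy": 0.005,"dz": 0,"spin": 0},
    {"gripper": 0,"dx": 0,"dy": 0.005,"dz": 0,"spin": 0},
    {"gripper": 0,"dx": 0,"dy": 0.005,"dz": 0,"spin": 0},
    {"gripper": 0,"dx": 0,"dy": 0.005,"dz": 0,"spin": 0}
  ]
}}

```text
time: 5.35
ee_pos: [0.5812, 0.2109, 0.0709]
eef_rot: [0.65, 0.76, 0.0, -0.001]
ft_force: [-13.5, 3.0, 17.0]
width: 0.0003
```

```bash
python3 -c "
from mv import go
go((.6222,.2146,.07))
from h import *
im=cams.camera('scene');cv2.imwrite('pics/s2.png',cv2.resize(im[200:400,250:470],None,fx=3,fy=3)[:,:,::-1])
"
```

```text
t 5.35 p [0.5812 0.2109 0.0709] heading 98.94 zax [-0.002  0.002 -1.   ] w 0.0002849157857308099 F [-13.5   3.   17. ] q [ 0.23  0.6  -0.87  1.61  0.49  1.16 -0.6 ]
(0.6222, 0.2146, 0.07) tool delta [-0.0027  0.041   0.0008]
```

View pics/s2.png

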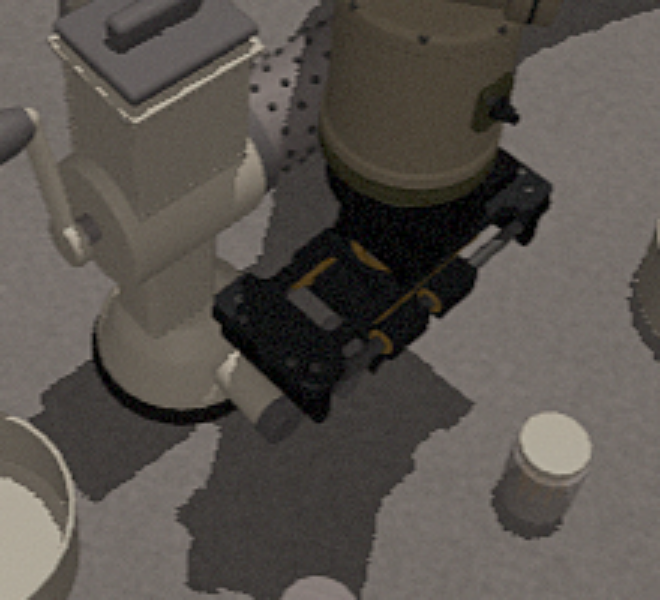

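```bash
python3 -c "
from mv import go
from h import *
im=cams.camera('top');cv2.imwrite('pics/t2.png',cv2.resize(im[120:320,180:380],None,fx=3,fy=3)[:,:,::-1])
im=cams.camera('wrist');cv2.imwrite('pics/w2.png',im[:,:,::-1])
go()
"
```

```text
t 5.5 p [0.5815 0.2111 0.071 ] heading 98.95 zax [-0.001  0.002 -1.   ] w 0.0001266035344751584 F [-10.3   3.1  12.9] q [ 0.23  0.6  -0.87  1.61  0.49  1.16 -0.6 ]
```

View pics/t2.png

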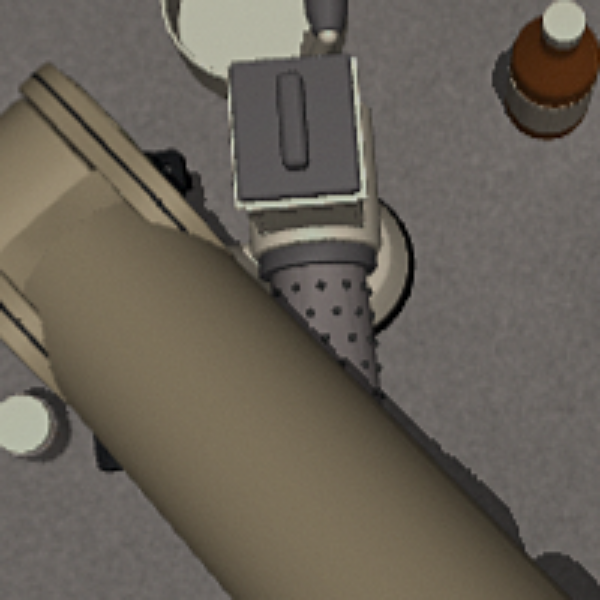

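View pics/w2.png

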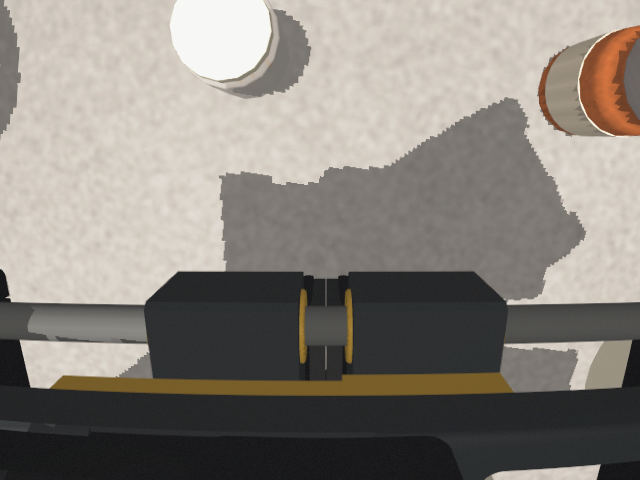

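Upward load of 13 N means the lever's end is probably wedged under a step of the fingers. I'll back off, raise the tip and look.

Emit:
{"name": "arm_command", "arguments": {
  "increments": [
    {"gripper": 0,"dx": 0,"dy": -0.008,"dz": 0,"spin": 0},
    {"gripper": 0,"dx": 0,"dy": -0.01,"dz": 0,"spin": 0},
    {"gripper": 0,"dx": 0,"dy": -0.015,"dz": 0,"spin": 0},
    {"gripper": 0,"dx": 0,"dy": -0.02,"dz": -0.0,"spin": 0},
    {"gripper": 0,"dx": 0,"dy": -0.02,"dz": -0.01,"spin": 0},
    {"gripper": 0,"dx": 0,"dy": 0,"dz": -0.01,"spin": 0},
    {"gripper": 0,"dx": 0,"dy": 0,"dz": 0,"spin": 0},
    {"gripper": 0,"dx": 0,"dy": 0,"dz": 0,"spin": 0}
  ]
}}

```text
time: 6.5
ee_pos: [0.5111, 0.197, 0.0893]
eef_rot: [0.651, 0.759, 0.0, 0.0]
ft_force: [-0.5, -0.1, 0.4]
width: 0.0004
```

```bash
python3 -c "
from mv import go
go((.5382,.2018,.07),(.6222,.2146,.07))
from h import *
im=cams.camera('scene');cv2.imwrite('pics/s3.png',cv2.resize(im[200:400,250:470],None,fx=3,fy=3)[:,:,::-1])
"
```

```text
t 6.5 p [0.5111 0.197  0.0893] heading 98.77 zax [ 0.  0. -1.] w 0.000447081904918635 F [-0.5 -0.1  0.4] q [ 0.34  0.45 -0.95  1.78  0.4   1.12 -0.6 ]
(0.5382, 0.2018, 0.07) tool delta [0.0006 0.0275 0.0193]
(0.6222, 0.2146, 0.07) tool delta [-0.0002  0.085   0.    ]
```

View pics/s3.png

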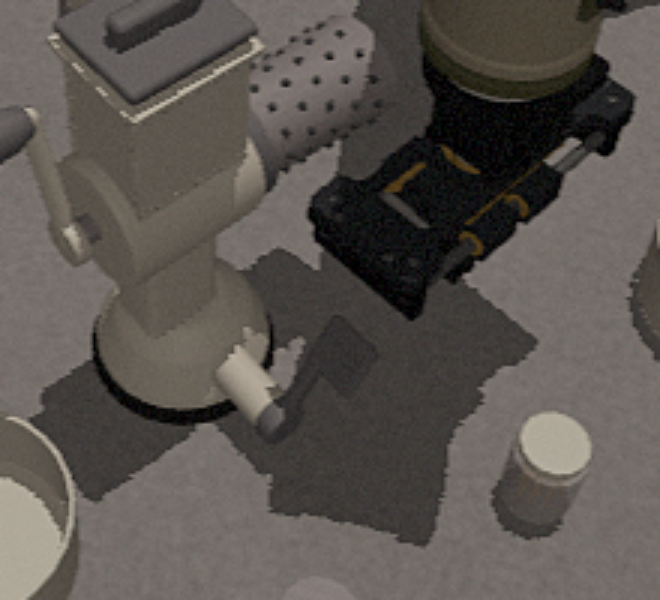

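The lever is back at released (paddle at crop (350,355)) and the grater has not moved. Friction blocked the horizontal stroke, so I'll follow the lever's arc, rising while I push.

Emit:
{"name": "arm_command", "arguments": {
  "increments": [
    {"gripper": 0,"dx": 0,"dy": 0.016,"dz": 0.001,"spin": 0},
    {"gripper": 0,"dx": 0,"dy": 0.016,"dz": 0.001,"spin": 0},
    {"gripper": 0,"dx": 0,"dy": 0.014,"dz": 0.001,"spin": 0},
    {"gripper": 0,"dx": 0,"dy": 0.006,"dz": 0.0,"spin": 0},
    {"gripper": 0,"dx": 0,"dy": 0.004,"dz": -0.0015,"spin": 0},
    {"gripper": 0,"dx": 0,"dy": 0.004,"dz": -0.0025,"spin": 0},
    {"gripper": 0,"dx": 0,"dy": 0.004,"dz": -0.0025,"spin": 0},
    {"gripper": 0,"dx": 0,"dy": 0.004,"dz": -0.0025,"spin": 0}
  ]
}}

```text
time: 7.55
ee_pos: [0.578, 0.2076, 0.0959]
eef_rot: [0.651, 0.759, 0.0, 0.0]
ft_force: [0.1, -0.8, -0.3]
width: 0.0003
```

```bash
python3 -c "
from mv import go
go((.6222,.2146,.1))
from h import *
im=cams.camera('scene');cv2.imwrite('pics/s4.png',cv2.resize(im[200:400,250:470],None,fx=3,fy=3)[:,:,::-1])
"
```

```text
t 7.55 p [0.578  0.2076 0.0959] heading 98.81 zax [ 0. -0. -1.] w 0.00025401258170290814 F [ 0.1 -0.8 -0.3] q [ 0.25  0.57 -0.89  1.6   0.47  1.2  -0.59]
(0.6222, 0.2146, 0.1) tool delta [ 0.0001  0.0448 -0.0041]
```

View pics/s4.png

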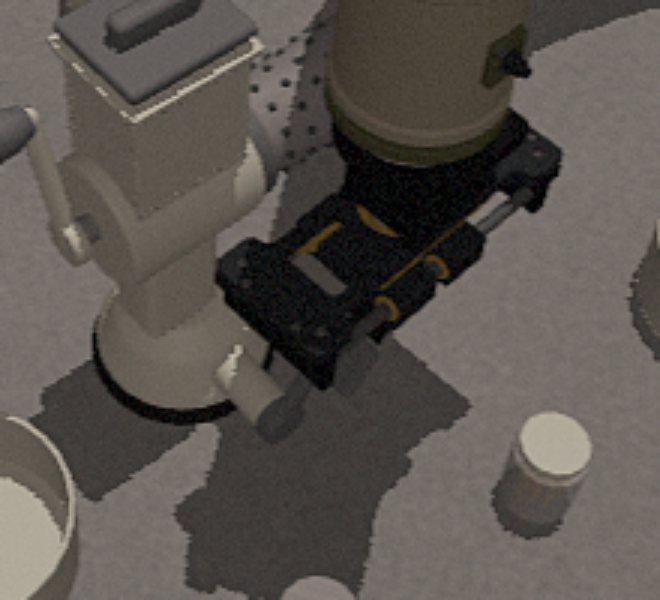

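Emit:
{"name": "arm_command", "arguments": {
  "increments": [
    {"gripper": 0,"dx": 0,"dy": -0.012,"dz": 0,"spin": 0},
    {"gripper": 0,"dx": 0,"dy": -0.012,"dz": 0.006,"spin": 0},
    {"gripper": 0,"dx": 0,"dy": 0,"dz": 0.01,"spin": 0},
    {"gripper": 0,"dx": 0,"dy": 0.006,"dz": 0,"spin": 0},
    {"gripper": 0,"dx": 0,"dy": 0.006,"dz": 0,"spin": 0},
    {"gripper": 0,"dx": 0,"dy": 0.004,"dz": -0.002,"spin": 0},
    {"gripper": 0,"dx": 0,"dy": 0.004,"dz": -0.0025,"spin": 0},
    {"gripper": 0,"dx": 0,"dy": 0.003,"dz": -0.002,"spin": 0}
  ]
}}

```text
time: 8.6
ee_pos: [0.5771, 0.2076, 0.0864]
eef_rot: [0.651, 0.759, 0.0, 0.0]
ft_force: [-1.3, 0.0, 0.2]
width: 0.0007
```

```bash
python3 -c "
from mv import go
go((.6222,.2146,.1))
from h import *
im=cams.camera('scene');cv2.imwrite('pics/s5.png',cv2.resize(im[280:380,320:420],None,fx=6,fy=6)[:,:,::-1])
"
```

```text
t 8.6 p [0.5771 0.2076 0.0864] heading 98.81 zax [ 0.  0. -1.] w 0.0007103408348355347 F [-1.3  0.   0.2] q [ 0.25  0.58 -0.89  1.61  0.48  1.18 -0.59]
(0.6222, 0.2146, 0.1) tool delta [ 0.      0.0456 -0.0136]
```

View pics/s5.png

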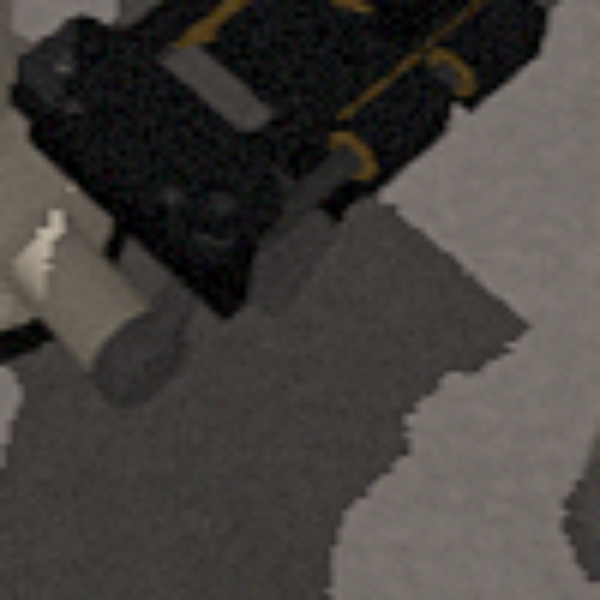

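Emit:
{"name": "arm_command", "arguments": {
  "increments": [
    {"gripper": 0,"dx": 0,"dy": 0.004,"dz": -0.0025,"spin": 0},
    {"gripper": 0,"dx": 0,"dy": 0.004,"dz": -0.0022,"spin": 0},
    {"gripper": 0,"dx": 0,"dy": 0.004,"dz": -0.002,"spin": 0},
    {"gripper": 0,"dx": 0,"dy": 0.004,"dz": -0.0017,"spin": 0},
    {"gripper": 0,"dx": 0,"dy": 0.004,"dz": -0.0015,"spin": 0},
    {"gripper": 0,"dx": 0,"dy": 0.004,"dz": -0.0012,"spin": 0},
    {"gripper": 0,"dx": 0,"dy": 0.004,"dz": -0.001,"spin": 0},
    {"gripper": 0,"dx": 0,"dy": 0.004,"dz": -0.0007,"spin": 0}
  ]
}}

```text
time: 9.65
ee_pos: [0.6087, 0.2125, 0.0989]
eef_rot: [0.651, 0.759, 0.0, 0.0]
ft_force: [0.5, -0.8, 0.3]
width: 0.0006
```

```bash
python3 -c "
from mv import go
go((.6222,.2146,.1))
from h import *
im=cams.camera('scene');cv2.imwrite('pics/s6.png',cv2.resize(im[280:380,320:420],None,fx=6,fy=6)[:,:,::-1])
"
```

```text
t 9.65 p [0.6087 0.2125 0.0989] heading 98.81 zax [ 0.  0. -1.] w 0.0005557736725291832 F [ 0.5 -0.8  0.3] q [ 0.21  0.62 -0.87  1.51  0.49  1.24 -0.57]
(0.6222, 0.2146, 0.1) tool delta [ 0.      0.0137 -0.0011]
```

View pics/s6.png

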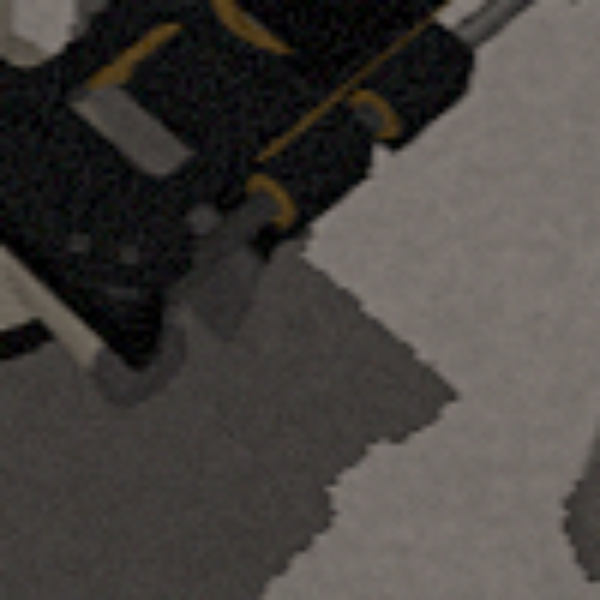

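Emit:
{"name": "arm_command", "arguments": {
  "increments": [
    {"gripper": 0,"dx": 0,"dy": 0.004,"dz": -0.0004,"spin": 0},
    {"gripper": 0,"dx": 0,"dy": 0.004,"dz": 0,"spin": 0},
    {"gripper": 0,"dx": 0,"dy": 0.004,"dz": 0,"spin": 0},
    {"gripper": 0,"dx": 0,"dy": 0.004,"dz": 0,"spin": 0},
    {"gripper": 0,"dx": 0,"dy": 0.004,"dz": 0,"spin": 0},
    {"gripper": 0,"dx": 0,"dy": 0.004,"dz": 0,"spin": 0},
    {"gripper": 0,"dx": 0,"dy": 0,"dz": 0,"spin": 0},
    {"gripper": 0,"dx": 0,"dy": 0,"dz": 0,"spin": 0}
  ]
}}

```text
time: 10.7
ee_pos: [0.632, 0.2161, 0.0992]
eef_rot: [0.651, 0.759, -0.0, 0.0]
ft_force: [0.3, 0.5, -0.5]
width: 0.0004
```

```bash
python3 -c "
from mv import go
go((.6222,.2146,.1))
from h import *
im=cams.camera('scene');cv2.imwrite('pics/s7.png',cv2.resize(im[280:380,320:420],None,fx=6,fy=6)[:,:,::-1])
im=cams.camera('wrist');cv2.imwrite('pics/w7.png',im[:,:,::-1])
"
```

```text
t 10.7 p [0.632  0.2161 0.0992] heading 98.81 zax [-0. -0. -1.] w 0.00036555716587287535 F [ 0.3  0.5 -0.5] q [ 0.18  0.67 -0.85  1.44  0.51  1.26 -0.56]
(0.6222, 0.2146, 0.1) tool delta [ 0.     -0.0099 -0.0008]
```

View pics/s7.png

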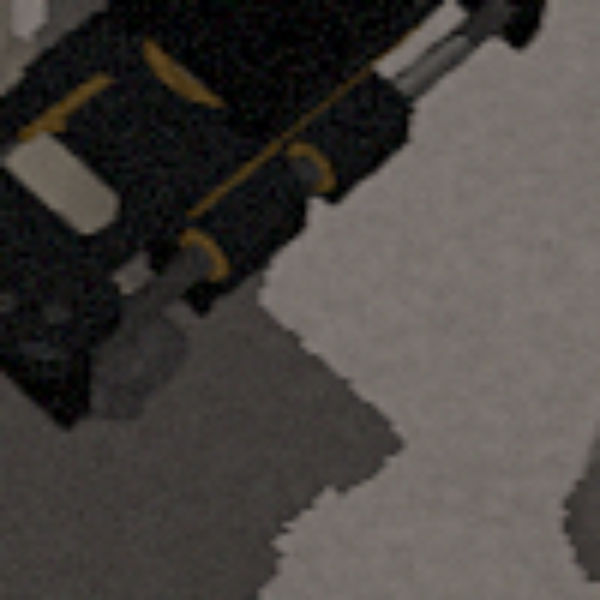

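Emit:
{"name": "arm_command", "arguments": {
  "increments": [
    {"gripper": 0,"dx": 0,"dy": -0.02,"dz": -0.0,"spin": 0},
    {"gripper": 0,"dx": 0,"dy": -0.02,"dz": -0.02,"spin": 0},
    {"gripper": 0,"dx": 0,"dy": -0.02,"dz": -0.03,"spin": 0},
    {"gripper": 0,"dx": 0,"dy": -0.02,"dz": -0.04,"spin": 0},
    {"gripper": 0,"dx": 0,"dy": -0.02,"dz": -0.04,"spin": 0},
    {"gripper": 58,"dx": -0.01,"dy": -0.04,"dz": 0,"spin": 0},
    {"gripper": 58,"dx": -0.05,"dy": -0.03,"dz": 0,"spin": 0},
    {"gripper": 58,"dx": -0.05,"dy": 0,"dz": 0,"spin": 0}
  ]
}}

```text
time: 11.8
ee_pos: [0.4794, 0.0803, 0.2295]
eef_rot: [0.65, 0.76, -0.001, 0.001]
ft_force: [1.3, -0.0, 0.4]
width: 0.0226
```

```bash
python3 -c "
from mv import go
go()
from h import *
im=cams.camera('scene');cv2.imwrite('pics/s8.png',cv2.resize(im[200:400,250:470],None,fx=3,fy=3)[:,:,::-1])
im=cams.camera('top');cv2.imwrite('pics/t8.png',im[:,:,::-1])
"
```

```text
t 11.8 p [0.4794 0.0803 0.2295] heading 98.9 zax [ 0.001 -0.003 -1.   ] w 0.02264571396407271 F [ 1.3 -0.   0.4] q [ 0.71  0.11 -1.01  1.76  0.1   1.32 -0.17]
```

View pics/s8.png

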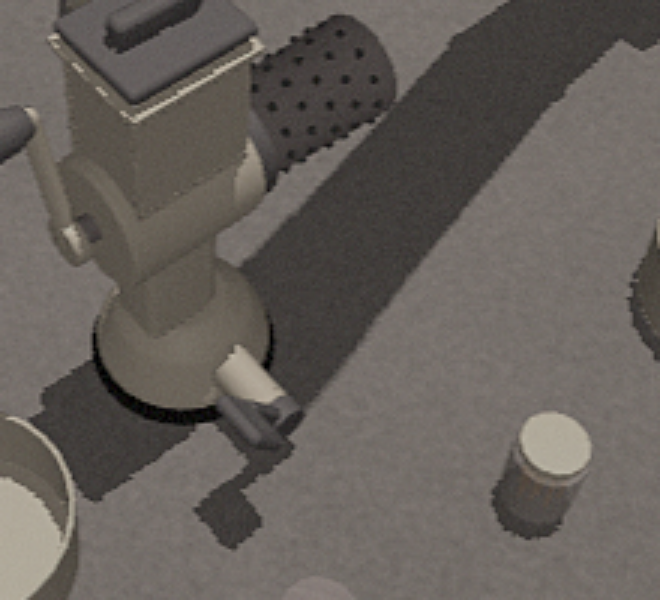

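View pics/t8.png

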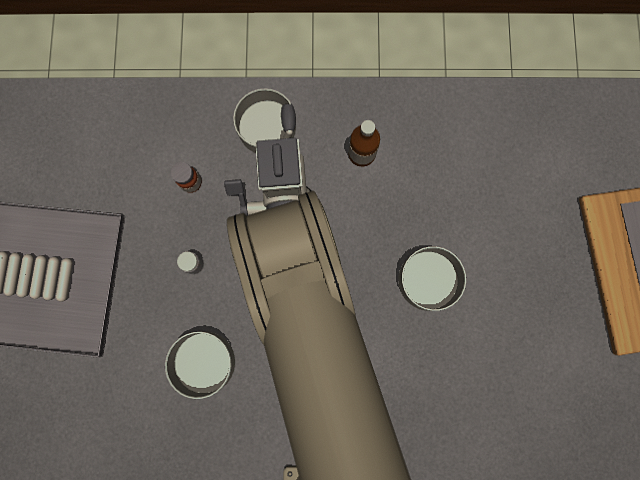

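Lever snapped over: the paddle now stands on the crank side (top (235,187)). Moving behind the right-hand tub.

```bash
python3 -c "
from mv import go
go((.504,-.285,.22),(.504,-.285,.014))
"
```

```text
t 11.9 p [0.4815 0.075  0.2291] heading 98.33 zax [ 0.    -0.003 -1.   ] w 0.030398213810074175 F [0.3 0.1 0.9] q [ 0.71  0.11 -1.    1.76  0.1   1.32 -0.17]
(0.504, -0.285, 0.22) tool delta [-0.3594 -0.0299  0.0104]
(0.504, -0.285, 0.014) tool delta [0.0007 0.     0.206 ]
```

Emit:
{"name": "arm_command", "arguments": {
  "increments": [
    {"gripper": 58,"dx": -0.05,"dy": -0.014,"dz": 0,"spin": 0},
    {"gripper": 58,"dx": -0.05,"dy": -0.014,"dz": 0,"spin": 0},
    {"gripper": 58,"dx": -0.05,"dy": -0.002,"dz": 0,"spin": 0},
    {"gripper": 58,"dx": -0.05,"dy": 0,"dz": 0,"spin": 0},
    {"gripper": 58,"dx": -0.05,"dy": 0,"dz": 0,"spin": 0},
    {"gripper": 58,"dx": -0.05,"dy": 0,"dz": 0,"spin": 0},
    {"gripper": 58,"dx": -0.05,"dy": 0,"dz": 0,"spin": 0},
    {"gripper": 58,"dx": -0.01,"dy": 0,"dz": 0,"spin": 0}
  ]
}}

```text
time: 12.9
ee_pos: [0.5059, -0.2824, 0.2284]
eef_rot: [0.652, 0.758, -0.0, -0.0]
ft_force: [-0.0, 1.5, 0.0]
width: 0.0507
```

```bash
python3 fit.py >/dev/null; python3 -c "
from mv import go
go((.504,-.285,.22),(.504,-.285,.014))
from h import *
p=np.array([.6437,.1066]);print(proj('top',[[.662,.217,.085]]))
im=cams.camera('top');cv2.imwrite('pics/t9.png',im[:,:,::-1])
a=cv2.imread('pics/top0.png');b=im[:,:,::-1]
cv2.imwrite('pics/t9c.png',cv2.resize(np.hstack([a[80:280,220:340],b[80:280,220:340]]),None,fx=2.9,fy=2.9))
"
```

```text
t 13.0 p [ 0.5064 -0.2794  0.2288] heading 98.74 zax [-0.     0.001 -1.   ] w 0.05037946274277741 F [-0.3  1.  -0.1] q [ 1.02  0.31 -0.73  1.55  0.21  1.37  0.43]
(0.504, -0.285, 0.22) tool delta [-0.0051 -0.0033  0.0088]
(0.504, -0.285, 0.014) tool delta [-2.00e-04  0.00e+00  2.06e-01]
[[233.3500947  191.07521574]]
```

View pics/t9c.png

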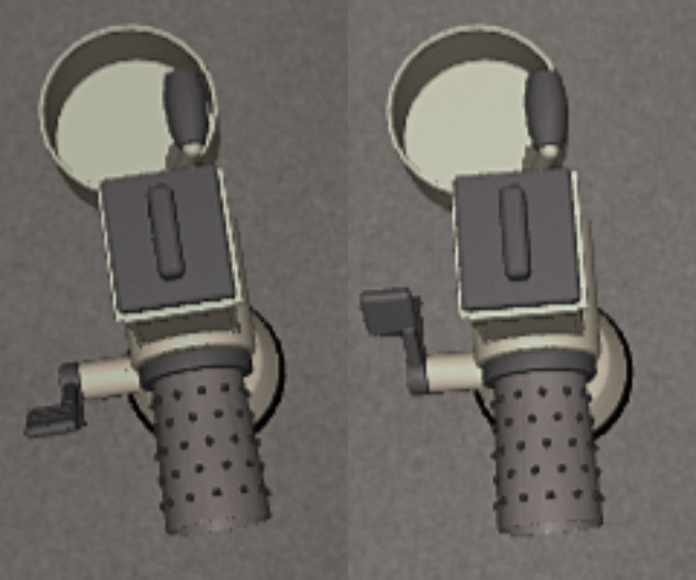

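View pics/ov_top.png

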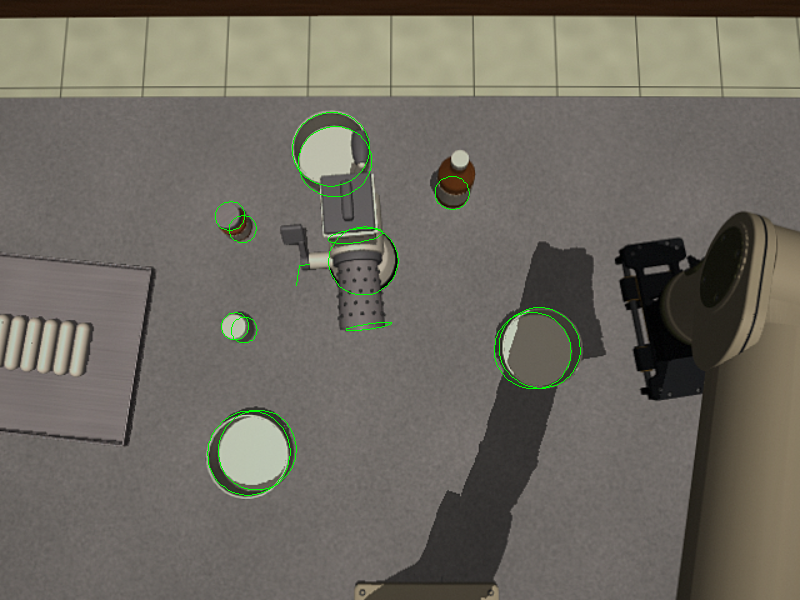

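```bash
cat > fit2.py <<'E'
from fit import *
pl2=[pad[0],-pad[1],pad[2]]
def r2(p): return (proj('top',T(p,[[-.033,-.135,.178],[.033,-.135,.178],pl2]))-np.array([(272.5,263.3),(307.7,261.3),(233.4,187)])).ravel()
g=least_squares(r2,f.x)
if __name__=='__main__':
    print(g.x,g.fun.round(1),np.degrees(g.x[2]),T(g.x,[[0,-.14,.145],[.033,-.135,.178]]))
    print('shift',g.x[:2]-f.x[:2],T(g.x,[[0,-.14,.145]])-T(f.x,[[0,-.14,.145]]))
E
python3 fit2.py
```

```text
[ 0.64337062  0.10719855 -1.4853961 ] [-1.   0.3  0.4 -0.8  0.6  0.6] -85.10692725208624 [[0.50388084 0.09525705 0.145     ]
 [0.5116774  0.06280379 0.178     ]]
shift [-0.00033268  0.00059535] [[-0.00141598  0.00971668  0.        ]]
```

Emit:
{"name": "arm_command", "arguments": {
  "increments": [
    {"gripper": 58,"dx": -0.003,"dy": -0.0025,"dz": 0.03,"spin": 0},
    {"gripper": 58,"dx": -0.003,"dy": 0,"dz": 0.03,"spin": 0},
    {"gripper": 58,"dx": 0,"dy": 0,"dz": 0.03,"spin": 0},
    {"gripper": 58,"dx": 0,"dy": 0,"dz": 0.03,"spin": 0},
    {"gripper": 58,"dx": 0,"dy": 0,"dz": 0.03,"spin": 0},
    {"gripper": 58,"dx": 0,"dy": 0,"dz": 0.03,"spin": 0},
    {"gripper": 58,"dx": 0,"dy": 0,"dz": 0.02,"spin": 0},
    {"gripper": 58,"dx": 0,"dy": 0,"dz": 0.013,"spin": 0}
  ]
}}

```text
time: 14.05
ee_pos: [0.5051, -0.2844, 0.0159]
eef_rot: [0.65, 0.76, 0.0, 0.0]
ft_force: [-0.1, 0.7, 1.1]
width: 0.0504
```

```bash
python3 -c "
from mv import go
go((.4665,-.0336,.014))
from h import *
im=cams.camera('scene');cv2.imwrite('pics/s10.png',im[:,:,::-1])
"
```

```text
t 14.05 p [ 0.5051 -0.2844  0.0159] heading 98.89 zax [ 0.  0. -1.] w 0.050433953274631585 F [-0.1  0.7  1.1] q [ 0.96  0.53 -0.65  1.76  0.37  0.98  0.32]
(0.4665, -0.0336, 0.014) tool delta [0.2538 0.0006 0.0019]
```

View pics/s10.png

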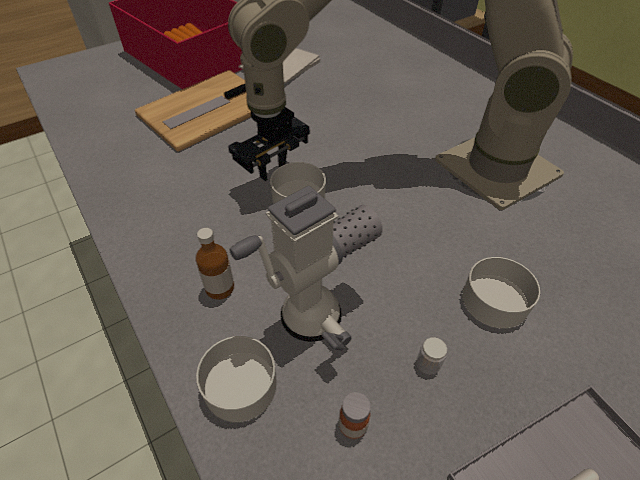

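Fingers are behind the tub at (265,165), low and clear. Pushing in two strokes, checking partway.

Emit:
{"name": "arm_command", "arguments": {
  "increments": [
    {"gripper": 58,"dx": 0.012,"dy": 0,"dz": 0,"spin": 0},
    {"gripper": 58,"dx": 0.01,"dy": 0,"dz": 0,"spin": 0},
    {"gripper": 58,"dx": 0.008,"dy": 0,"dz": 0,"spin": 0},
    {"gripper": 58,"dx": 0.008,"dy": 0,"dz": 0,"spin": 0},
    {"gripper": 58,"dx": 0.01,"dy": 0,"dz": 0,"spin": 0},
    {"gripper": 58,"dx": 0.012,"dy": 0,"dz": 0,"spin": 0},
    {"gripper": 58,"dx": 0.012,"dy": 0,"dz": 0,"spin": 0},
    {"gripper": 58,"dx": 0.012,"dy": 0,"dz": 0,"spin": 0}
  ]
}}

```text
time: 15.1
ee_pos: [0.4919, -0.2015, 0.0163]
eef_rot: [0.651, 0.759, -0.0, 0.0]
ft_force: [0.5, -1.5, 1.8]
width: 0.0507
```

Emit:
{"name": "arm_command", "arguments": {
  "increments": [
    {"gripper": 58,"dx": 0.012,"dy": 0,"dz": 0,"spin": 0},
    {"gripper": 58,"dx": 0.012,"dy": 0,"dz": 0,"spin": 0},
    {"gripper": 58,"dx": 0.012,"dy": 0,"dz": 0,"spin": 0},
    {"gripper": 58,"dx": 0.012,"dy": 0,"dz": 0,"spin": 0},
    {"gripper": 58,"dx": 0.012,"dy": 0,"dz": 0,"spin": 0},
    {"gripper": 58,"dx": 0.012,"dy": 0,"dz": 0,"spin": 0},
    {"gripper": 58,"dx": 0.01,"dy": 0,"dz": 0,"spin": 0},
    {"gripper": 58,"dx": 0.008,"dy": 0,"dz": 0,"spin": 0}
  ]
}}

```text
time: 16.1
ee_pos: [0.4781, -0.1128, 0.0162]
eef_rot: [0.651, 0.759, -0.0, 0.0]
ft_force: [-0.4, -2.0, 1.7]
width: 0.0506
```

```bash
python3 -c "
from mv import go
go((.4665,-.0336,.014))
from h import *
im=cams.camera('scene');cv2.imwrite('pics/s11.png',im[:,:,::-1])
im=cams.camera('top');cv2.imwrite('pics/t11.png',im[:,:,::-1])
"
```

```text
t 16.1 p [ 0.4781 -0.1128  0.0162] heading 98.82 zax [-0. -0. -1.] w 0.05059221290847321 F [-0.4 -2.   1.7] q [ 0.81  0.37 -0.75  1.98  0.32  0.91  0.04]
(0.4665, -0.0336, 0.014) tool delta [0.08   0.0007 0.0022]
```

View pics/s11.png

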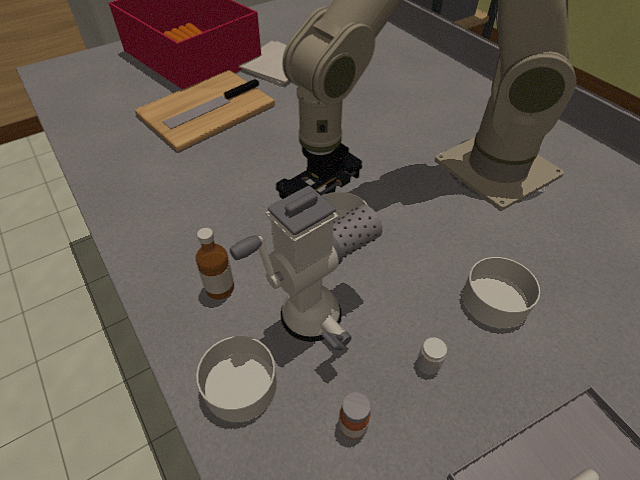

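View pics/t11.png

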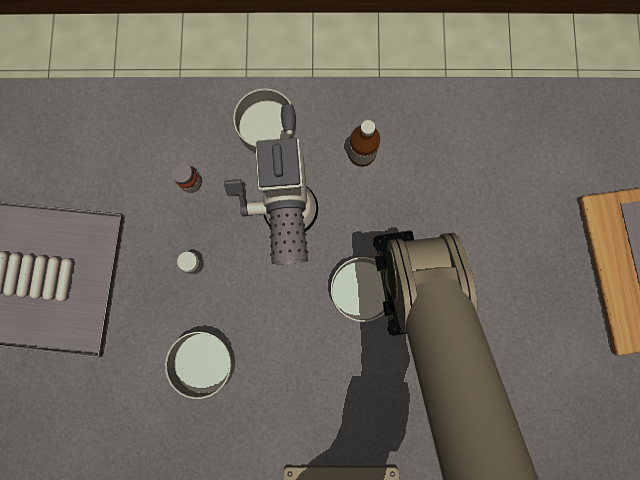

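Emit:
{"name": "arm_command", "arguments": {
  "increments": [
    {"gripper": 58,"dx": 0.01,"dy": 0,"dz": 0,"spin": 0},
    {"gripper": 58,"dx": 0.012,"dy": 0,"dz": 0,"spin": 0},
    {"gripper": 58,"dx": 0.012,"dy": 0,"dz": 0,"spin": 0},
    {"gripper": 58,"dx": 0.012,"dy": 0,"dz": 0,"spin": 0},
    {"gripper": 58,"dx": 0.012,"dy": 0,"dz": 0,"spin": 0},
    {"gripper": 58,"dx": 0.01,"dy": 0,"dz": 0,"spin": 0},
    {"gripper": 58,"dx": 0.007,"dy": 0,"dz": 0,"spin": 0},
    {"gripper": 58,"dx": 0.005,"dy": 0,"dz": 0,"spin": 0}
  ]
}}

```text
time: 17.2
ee_pos: [0.4659, -0.0341, 0.0162]
eef_rot: [0.651, 0.759, -0.0, 0.0]
ft_force: [-0.0, -0.9, -0.0]
width: 0.0506
```

Emit:
{"name": "arm_command", "arguments": {
  "increments": [
    {"gripper": 58,"dx": -0.01,"dy": 0,"dz": 0,"spin": 0},
    {"gripper": 58,"dx": -0.02,"dy": 0,"dz": 0,"spin": 0},
    {"gripper": 58,"dx": -0.03,"dy": 0,"dz": 0,"spin": 0},
    {"gripper": 58,"dx": -0.04,"dy": 0,"dz": 0,"spin": 0},
    {"gripper": 58,"dx": 0,"dy": 0,"dz": -0.04,"spin": 10},
    {"gripper": 58,"dx": 0,"dy": 0,"dz": -0.04,"spin": 10},
    {"gripper": 58,"dx": 0,"dy": 0,"dz": 0,"spin": 10},
    {"gripper": 58,"dx": 0,"dy": 0,"dz": 0,"spin": 10}
  ]
}}

```text
time: 18.2
ee_pos: [0.4815, -0.1346, 0.0968]
eef_rot: [0.873, 0.488, 0.0, 0.001]
ft_force: [0.4, -0.2, 0.0]
width: 0.0503
```

```bash
python3 -c "
from mv import go
go()
from h import *
im=cams.camera('top');cv2.imwrite('pics/t12.png',im[:,:,::-1])
cv2.imwrite('pics/t12c.png',cv2.resize(im[200:360,220:380],None,fx=3.7,fy=3.7)[:,:,::-1])
"
```

```text
t 18.2 p [ 0.4815 -0.1346  0.0968] heading 58.4 zax [ 0.001 -0.001 -1.   ] w 0.050297158742277887 F [ 0.4 -0.2  0. ] q [ 0.8   0.24 -0.68  1.91  0.17  1.05 -0.51]
```

View pics/t12c.png

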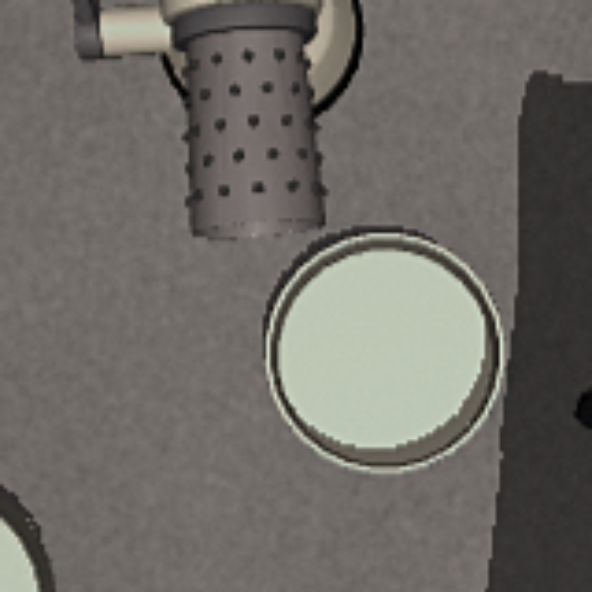

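```bash
python3 -c "
from mv import go
from h import *
c=pl('top',(220+385/3.7,200+350/3.7),.06)[:2];m=np.array([.504,.095])
d=m-c;L=np.hypot(*d);u=d/L;print(c,d,L,np.degrees(np.arctan2(*u[::-1])))
a=c-u*.1;b=m-u*.0694;print(a,b)
go((a[0],a[1],.0968),(a[0],a[1],.016),(b[0],b[1],.016))
"
```

```text
[0.45593075 0.03435042] [0.04806925 0.06064958] 0.07738878836696242 51.60059062246918
[ 0.39381678 -0.04401957] [0.4608929  0.04061123]
t 18.25 p [ 0.4813 -0.1344  0.0966] heading 57.91 zax [ 0.001 -0.    -1.   ] w 0.05017486277549827 F [ 0.3 -0.5  0.5] q [ 0.8   0.24 -0.68  1.91  0.17  1.05 -0.51]
(np.float64(0.39381678091010247), np.float64(-0.04401956865595081), 0.0968) tool delta [ 0.0301 -0.1222 -0.0003]
(np.float64(0.39381678091010247), np.float64(-0.04401956865595081), 0.016) tool delta [ 0.     -0.0001  0.0808]
(np.float64(0.46089290470252153), np.float64(0.040611229697536735), 0.016) tool delta [ 0.1073  0.0119 -0.    ]
```

Emit:
{"name": "arm_command", "arguments": {
  "increments": [
    {"gripper": 58,"dx": 0,"dy": 0,"dz": 0,"spin": 6.5},
    {"gripper": 58,"dx": 0,"dy": -0.03,"dz": 0,"spin": 0},
    {"gripper": 58,"dx": 0.005,"dy": -0.03,"dz": 0,"spin": 0},
    {"gripper": 58,"dx": 0.008,"dy": -0.03,"dz": 0,"spin": 0},
    {"gripper": 58,"dx": 0.008,"dy": -0.025,"dz": 0,"spin": 0},
    {"gripper": 58,"dx": 0.008,"dy": -0.01,"dz": 0,"spin": 0},
    {"gripper": 58,"dx": 0,"dy": 0,"dz": 0,"spin": 0},
    {"gripper": 58,"dx": 0,"dy": 0,"dz": 0,"spin": 0}
  ]
}}

```text
time: 19.25
ee_pos: [0.4007, -0.0346, 0.0963]
eef_rot: [0.898, 0.441, 0.0, -0.0]
ft_force: [-0.4, 0.3, 0.5]
width: 0.0503
```

```bash
python3 -c "
from mv import go
go((.4025,-.033,.016),(.4609,.0406,.016))
"
```

```text
t 19.25 p [ 0.4007 -0.0346  0.0963] heading 52.3 zax [ 0.  0. -1.] w 0.05033090380535489 F [-0.4  0.3  0.5] q [ 0.76 -0.   -0.77  2.13 -0.    1.01 -0.67]
(0.4025, -0.033, 0.016) tool delta [0.0023 0.0005 0.0803]
(0.4609, 0.0406, 0.016) tool delta [0.0939 0.0012 0.    ]
```

Emit:
{"name": "arm_command", "arguments": {
  "increments": [
    {"gripper": 58,"dx": 0,"dy": 0,"dz": 0.015,"spin": 0.7},
    {"gripper": 58,"dx": 0,"dy": 0,"dz": 0.015,"spin": 0},
    {"gripper": 58,"dx": 0,"dy": 0,"dz": 0.015,"spin": 0},
    {"gripper": 58,"dx": 0,"dy": 0,"dz": 0.015,"spin": 0},
    {"gripper": 58,"dx": 0,"dy": 0,"dz": 0.012,"spin": 0},
    {"gripper": 58,"dx": 0,"dy": 0,"dz": 0.008,"spin": 0},
    {"gripper": 58,"dx": 0,"dy": 0,"dz": 0,"spin": 0},
    {"gripper": 58,"dx": 0,"dy": 0,"dz": 0,"spin": 0}
  ]
}}

```text
time: 20.25
ee_pos: [0.4004, -0.0338, 0.0166]
eef_rot: [0.9, 0.435, 0.0, 0.0]
ft_force: [0.3, -0.4, 0.4]
width: 0.0504
```

```bash
python3 -c "
from mv import go
go((.4609,.0406,.016))
"
```

```text
t 20.25 p [ 0.4004 -0.0338  0.0166] heading 51.61 zax [ 0.001 -0.    -1.   ] w 0.0504347875284216 F [ 0.3 -0.4  0.4] q [ 0.71  0.16 -0.77  2.2   0.15  0.83 -0.82]
(0.4609, 0.0406, 0.016) tool delta [0.0959 0.0012 0.0006]
```

Emit:
{"name": "arm_command", "arguments": {
  "increments": [
    {"gripper": 58,"dx": 0.01,"dy": 0,"dz": 0,"spin": 0},
    {"gripper": 58,"dx": 0.01,"dy": 0,"dz": 0,"spin": 0},
    {"gripper": 58,"dx": 0.01,"dy": 0,"dz": 0,"spin": 0},
    {"gripper": 58,"dx": 0.01,"dy": 0,"dz": 0,"spin": 0},
    {"gripper": 58,"dx": 0.01,"dy": 0,"dz": 0,"spin": 0},
    {"gripper": 58,"dx": 0.01,"dy": 0,"dz": 0,"spin": 0},
    {"gripper": 58,"dx": 0.008,"dy": 0,"dz": 0,"spin": 0},
    {"gripper": 58,"dx": 0.005,"dy": 0,"dz": 0,"spin": 0}
  ]
}}

```text
time: 21.25
ee_pos: [0.4457, 0.0239, 0.0162]
eef_rot: [0.9, 0.435, -0.0, -0.0]
ft_force: [-1.1, -1.1, 1.5]
width: 0.0504
```

```bash
python3 -c "
from mv import go
go((.4609,.0406,.016))
from h import *
im=cams.camera('scene');cv2.imwrite('pics/s13.png',cv2.resize(im[120:360,240:480],None,fx=2.5,fy=2.5)[:,:,::-1])
"
```

```text
t 21.25 p [0.4457 0.0239 0.0162] heading 51.63 zax [-0.  0. -1.] w 0.0503794881576961 F [-1.1 -1.1  1.5] q [ 0.57  0.28 -0.78  2.09  0.25  0.87 -1.03]
(0.4609, 0.0406, 0.016) tool delta [0.0226 0.0016 0.0002]
```

View pics/s13.png

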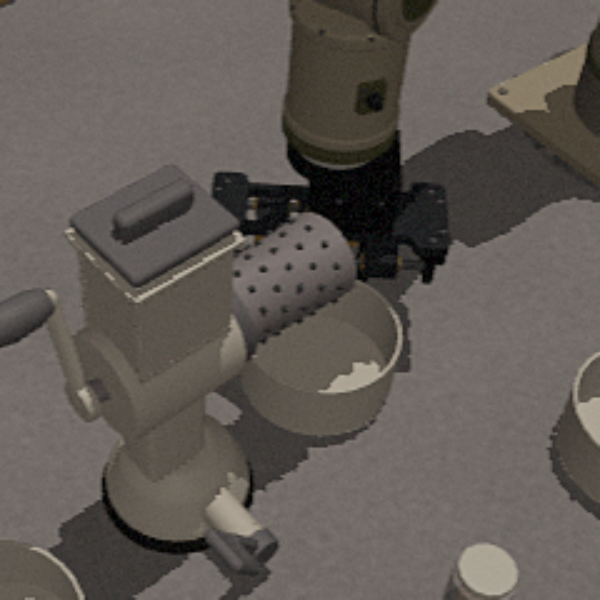

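Tub is sliding under the drum and the gripper is still clear of it. 16 mm more, gently, then retreat.

Emit:
{"name": "arm_command", "arguments": {
  "increments": [
    {"gripper": 58,"dx": 0.004,"dy": 0,"dz": 0,"spin": 0},
    {"gripper": 58,"dx": 0.004,"dy": 0,"dz": 0,"spin": 0},
    {"gripper": 58,"dx": 0.004,"dy": 0,"dz": 0,"spin": 0},
    {"gripper": 58,"dx": 0.004,"dy": 0,"dz": 0,"spin": 0},
    {"gripper": 58,"dx": 0,"dy": 0,"dz": 0,"spin": 0},
    {"gripper": 58,"dx": -0.01,"dy": 0,"dz": 0,"spin": 0},
    {"gripper": 58,"dx": -0.02,"dy": 0,"dz": 0,"spin": 0},
    {"gripper": 58,"dx": -0.03,"dy": 0,"dz": 0,"spin": 0}
  ]
}}

```text
time: 22.3
ee_pos: [0.4175, -0.0116, 0.0162]
eef_rot: [0.9, 0.436, 0.0, -0.0]
ft_force: [-0.1, -0.5, -0.4]
width: 0.0504
```

Emit:
{"name": "arm_command", "arguments": {
  "increments": [
    {"gripper": 58,"dx": -0.02,"dy": 0,"dz": 0,"spin": 0},
    {"gripper": 58,"dx": 0,"dy": 0,"dz": -0.03,"spin": 0},
    {"gripper": 58,"dx": 0,"dy": 0.02,"dz": -0.03,"spin": 0},
    {"gripper": 58,"dx": 0,"dy": 0.04,"dz": -0.03,"spin": 0},
    {"gripper": 58,"dx": -0.02,"dy": 0.04,"dz": -0.03,"spin": 0},
    {"gripper": 58,"dx": -0.04,"dy": 0.04,"dz": 0,"spin": 0},
    {"gripper": 58,"dx": -0.05,"dy": 0.03,"dz": 0,"spin": 0},
    {"gripper": 58,"dx": -0.04,"dy": 0.02,"dz": 0,"spin": 0}
  ]
}}

```text
time: 23.3
ee_pos: [0.4601, -0.2652, 0.1361]
eef_rot: [0.901, 0.434, -0.0, 0.0]
ft_force: [0.9, 0.5, -0.2]
width: 0.0504
```

```bash
python3 -c "
from mv import go
go()
from h import *
im=cams.camera('top');cv2.imwrite('pics/t14.png',im[:,:,::-1])
cv2.imwrite('pics/t14c.png',cv2.resize(im[160:330,210:380],None,fx=3.5,fy=3.5)[:,:,::-1])
im=cams.camera('scene');cv2.imwrite('pics/s14.png',im[:,:,::-1])
"
```

```text
t 23.3 p [ 0.4601 -0.2652  0.1361] heading 51.5 zax [-0. -0. -1.] w 0.05037684075263483 F [ 0.9  0.5 -0.2] q [ 0.97  0.25 -0.6   1.79  0.15  1.15 -0.35]
```

View pics/t14c.png

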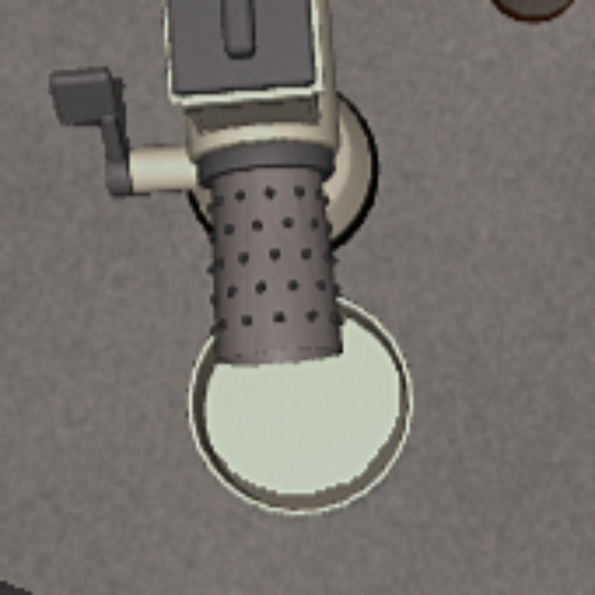

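View pics/s14.png

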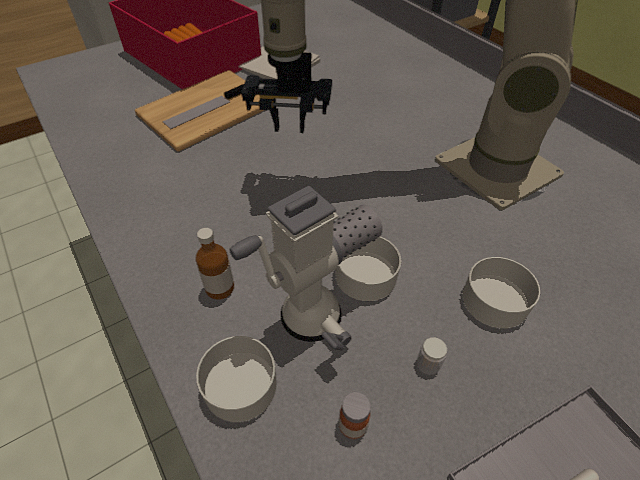

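```bash
python3 -c "
from h import *
from fit2 import g,T,f
c=pl('top',(295.7,275.1),.06);m=T(g.x,[[0,-.14,.145]])[0];print(c,m,np.hypot(*(c-m)[:2]))
th=np.linspace(0,6.283,60);im=cams.camera('top')[:,:,::-1].copy()
S=[np.c_[c[0]+.065*np.cos(th),c[1]+.065*np.sin(th),0*th+.06],T(g.x,np.c_[.033*np.cos(th),0*th-.135,.178+.033*np.sin(th)]),T(g.x,np.c_[.06*np.cos(th),.06*np.sin(th),0*th])]
for s in S: cv2.polylines(im,[(proj('top',s)*16).round().astype(int)],False,(0,255,0),1,shift=4)
cv2.imwrite('pics/f.png',cv2.resize(im[80:330,160:400],None,fx=2.4,fy=2.4))
a=cv2.imread('pics/top0.png').astype(int)
b=cams.camera('top')[:,:,::-1].astype(int)
for n,(x,y,w,h) in dict(tooth=(170,245,40,30),spice=(165,155,45,45),sauce=(340,110,50,60)).items(): print(n,np.abs(a-b)[y:y+h,x:x+w].mean())
"
```

```text
[0.49490283 0.09138223 0.06      ] [0.50388084 0.09525705 0.145     ] 0.009778493803223386
tooth 12.006388888888889
spice 10.92477366255144
sauce 9.898333333333333
```

View pics/f.png

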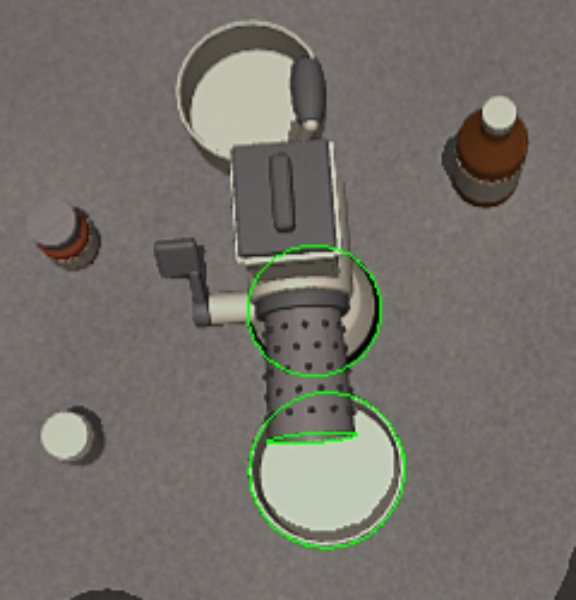

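```bash
python3 -c "
from bench import job
print(job.close_job())"
```

```text
the job is handed in; nothing more can be done
None
```

I pushed the suction-foot lever over until it snapped to the crank side. Then I slid the right-hand tub under the drum mouth in two pushes and handed the job in at about 23.5 s. No verdict is reported back.

- **Lever:** the first, level push jammed at about 13 N sideways and 17 N up, so I backed off. Following the lever's arc worked. The pictures show the paddle leaning to the crank side, within about 4 pixels of where the locked position should appear.
- **Tub:** its centre is about 10 mm from the drum mouth, against the 40 mm limit. It looks flat on the counter and was not lifted.
- **Grater:** it turned about 4° while I worked the lever, which moved the mouth about 10 mm and the foot less than 1 mm. Both are within the limits.
- **Jars and bottle:** they look unmoved by eye. A before/after image difference was inconclusive: it came to about 10–12 grey levels in all three regions, which I put down to noise without checking it against an empty patch.
- **Robot:** the arm stands clear of everything.

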